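# Hang the planter one rung up and lock it

### The job

Lift the hanging planter by its wooden grip tab just far enough that its top rung passes the gravity pawl and the pawl drops back under it, then lower it gently until that rung sits on the pawl and let go there: do not let it drop and do not press it down hard. Then push the bracket's lever lock fully home over the pawl, without forcing it, and leave the pots and tools around it where they are.

Things in the scene. Friction and masses are not known exactly. Their poses are not given: they have to be found in the camera images.
- bracket: Grey steel planter rail, fixed (140 x 660 mm plate, top 30 mm above the bench), with a lifting bracket at its middle: two guide uprights 108 mm apart along y, tops 170 mm above the bench. Origin at bench height midway between the uprights, in the ladder's plane; x points away from the robot, y along the rail to the left, z up (yaw within 0.2).
- carriage (a joint): Height (m) of the hanging planter over its bottom stop: 0 at the start, top stop 0.105. A steel ladder section, white pot fixed in a ring on the robot's side, slides straight up and down between the uprights; 0.4 to 0.75 kg, 1 N friction; let go unsupported, it falls. Rising, the top rung passes the pawl at 0.034 to 0.065; the lower rung only above 0.088: do not raise that far.
- top_rung (a point): Middle of the ladder's top rung (8 mm thick, along y; the lower rung is 55 mm below it), 98 mm above the bench at the start; moves with the planter. Once past the pawl and lowered, it sits on it somewhere between joint values 0.019 and 0.051, found only by feel: there the pawl takes the weight.
- grip_top (a point): Centre of the top face of the wooden grip tab on top of the planter's ladder; moves with the planter. The tab is 16 mm thick along the bracket's y, 40 mm wide along its x, and stands 65 mm tall below this point, free on all sides; its top is 237 mm above the bench at the start.
- lock_base: Lock's foot, fixed behind the ladder; frame parallel to the bracket's, origin on the bracket's z axis 125 mm above the bench. It carries a block, bolted in a slot at an unknown height (+-15 mm), with the pawl and lever. The pawl, a 27 mm steel arm, points to the robot through the ladder; a rung from below swings it up (under 2 N); after it has passed, the pawl falls back within 0.4 s.
- lever_pivot (a point): A point on the lever's vertical axis, 55 mm behind the ladder (bracket x = 0.055, y = 0), 155 mm above the bench. The steel lever carries an upright black knob, 16 mm in diameter, 110 mm from the axis, spanning 131 to 183 mm above the bench, give or take 15 mm with the block's height. About 1.2 N at the knob turns it.
- lever (a joint): Angle (rad) of the lever lock: 0 is fully home against its stop (locked, lever pointing along the bracket's +x, away from the robot), positive turned towards the bracket's +y; it starts open at 1.0 to 1.35 and stays where it is left. Home, its inner end stands 2 mm above the pawl and bars it; it goes home only with the pawl down.
- pot_left: White ceramic pot, 100 mm wide and 100 mm tall, standing on the rail left of the bracket. Bystander. Origin at the middle of its underside.
- pot_right: White ceramic pot, 100 mm wide and 100 mm tall, standing on the rail right of the bracket. Bystander. Origin at the middle of its underside.
- spray_bottle: Orange plastic spray bottle, 66 mm wide, 207 mm tall, on the rail's right end. Bystander. Origin at the middle of its underside.
- seed_tin: Bare metal tin, 60 mm wide, 70 mm tall, on the rail's left end. Bystander. Origin at the middle of its underside.
- dibber: Wooden dibber, 178 mm long, 26 mm thick, lying on the bench in front of the rail on the left. Bystander. Origin at the middle of its underside.
- garden_fork: Steel hand fork with wooden handle, 255 mm long, lying on the bench in front of the rail on the right. Bystander. Origin at the middle of its underside.

How it is judged:
By the outcome, as a careful person would: the job done as asked, in the order asked, and still so for the second after the job is handed in, with the robot touching nothing.
It also fails if it takes over 64 s, if anything falls off the work surface, if the arm or the gripper's body presses on something with over 40 N, if the wrist force passes 120 N, or if a joint passes its speed limit or range.

### The arm

A 6-joint arm with a two-finger parallel gripper is mounted at the origin on the work surface. World frame = base frame: x ahead of the robot, y to its left, z up, the work surface at z = 0. Lengths are in m, angles in degrees, forces in N, time in s.
With the tool pointing down it reaches from about 0.375 to 0.9 m from the base axis. Payload 3.1 kg.
Tool frame: the origin (TCP) lies at the very end of the fingers, on their centre line; the grasp point (between the pads) lies 19 mm behind it (bot.tcp_to_grasp is the distance from the TCP to the grasp point, in m); z points along the fingers, y is the direction in which the jaws open and shut (so a half turn about z gives the same grasp; the last joint's range is limited). The gripper opens to 87 mm and grips with 3 to 60 N. Pads are 19 mm wide; open, the fingers measure 117 mm over their backs; the gripper's body (75 mm by 190 mm) begins 51 mm behind the grasp point.
Start: joints at [-73.883, 30.224, 82.088, -0, 67.689, -10.227], TCP at [0.277, -0.56, 0.223] pointing down, gripper open.
Joint ranges: [-176.69, 176.69], [-43.24, 126.21], [12.49, 139.97], [-82, 262], [0, 151.66], [-163.58, 163.58]. Speed limits (degrees/s): [159.86, 159.86, 180, 180, 180, 180].

### API

Orientations are given as a 3x3 rotation matrix whose columns are the frame's x, y, z axes.
In Python, from rig import telemetry, eyes, order, bot gives the robot as it stands. The module is installed in compiled form; this text tells all that it offers.
- The arm moves only by the tool servo_tool, never from a script. Its argument "targets" is a list of rows, each a list of 2 entries, a list of its own where there are three numbers: the shift along the tool's x, y, z in m, then the turn, a rotation vector about the tool's x, y, z in rad. In form: [[[tx, ty, tz], [wx, wy, wz]], ...]. A call has 1 to 12 rows; each row is the pose to reach, as a shift and turn from the pose commanded when the call began, along the tool's axes at that moment; what a row does not reach only later rows make up. A row lasts 1/8 s, in which the tool goes at most 62.5 mm and 10.7 degrees, less where a joint would pass 70% of its speed; a pose out of reach is approached as far as the arm can. A call with a gripper value outside its range is refused whole. "gripper" is the finger opening in m, from 0 to 0.087, set as the call begins (left out, the last holds). The fingers move at their own pace and stop on an object; the grip force is fixed at half the most. Time passes only in rows, so rows that repeat a pose let the fingers close. It gives the time, the measured TCP pose, the force and the opening at its end, in the units of the state.
- telemetry.read_state(): the state, without advancing time (a new reading comes with each control period).
- eyes.capture(name): name is "side" or "top" or "wrist"; returns a dict with "pixels" (400x640x3 uint8, blue, green, red), "intrinsics" (3x3 intrinsics, pixels), "extrinsics" (4x4, takes a point from camera to world coordinates); the wrist camera has in their place "T_tool_cam" (4x4, takes a point from camera to tool coordinates, whose origin is the TCP and whose axes are the flange's). Camera axes: x right, y down, z forward; pixel columns grow to the right and rows downward; lengths in m; the calibration is good to about 2 mm. A picture is of the moment at which its call begins: read the wrist's pose just before it. There is no depth.
- order.hand_in(): hands the job in, once; it reports no verdict.
The state is a dict: "time_s": time; "joint_positions": joint angles; "qvel": joint speeds; "tau": joint torques, N m; "position": TCP position; "tcp_rot": TCP orientation; "force": force on the tool from outside, world axes, zero at the start; "moment": the same for the moment, N m; "opening": opening from 0.0 (shut) to 1.0 (fully open).
Only numpy, scipy, OpenCV 4.12 (cv2) and the standard library are available. Lean on these libraries where they do the work, as an engineer would, in place of code of your own. Each camera call takes 0.05 s, during which the arm holds its last target. There are 200 camera calls.

## Working session

There is one attempt and no reset: what is moved stays moved. The work goes in short steps, Python scripts to look and compute and a tool call to move; the robot and the scene stay as the last step left them, time stands still between calls to the robot, and variables do not carry over. Pictures are saved under pics/ and viewed, about 8 in all and at most 12, crops included, and the job is handed in when it is done.

Besides the shell and the picture viewer there is one more tool, called after ">>>" by a JSON object that holds its "method" and its "body", one argument or row to a line. servo_tool: Moves the arm, as the interface text tells. Its arguments: {"type":"object","properties":{"targets":{"type":"array","items":{"type":"array"}},"gripper":{"type":"number"}},"required":["targets"]}

```bash
mkdir -p pics; python3 - <<'E'
from rig import telemetry, eyes, order, bot
import cv2,numpy as np
np.set_printoptions(precision=4,suppress=True)
s=telemetry.read_state(); print({k:s[k] for k in('time_s','position','tcp_rot','force','opening')})
for n in('top','side'):
    c=eyes.capture(n); cv2.imwrite(f'pics/{n}0.png',c['pixels']); print(n,np.array(c['intrinsics']),np.array(c['extrinsics']))
    np.savez(f'{n}.npz',K=c['intrinsics'],T=c['extrinsics'])
c=eyes.capture('wrist');print(np.array(c['T_tool_cam']),c['intrinsics'])
E
```

```text
{'time_s': 0.0, 'position': array([ 0.2772, -0.5594,  0.2216]), 'tcp_rot': array([[ 0.8961,  0.4438, -0.0006],
       [ 0.4438, -0.8961,  0.002 ],
       [ 0.0004, -0.0021, -1.    ]]), 'force': array([ 0.3616,  0.7689, -0.1398]), 'opening': 0.9976334595578737}
top [[506.4171   0.     318.2413]
 [  0.     506.4171 205.8453]
 [  0.       0.       1.    ]] [[-0.027  -0.9902  0.1369  0.3131]
 [-0.9995  0.0288  0.0112  0.0432]
 [-0.0151 -0.1365 -0.9905  1.4341]
 [ 0.      0.      0.      1.    ]]
side [[394.3009   0.     315.415 ]
 [  0.     394.3009 204.1425]
 [  0.       0.       1.    ]] [[-0.9553 -0.1374  0.2616  0.2079]
 [-0.2951  0.4867 -0.8222  0.9043]
 [-0.0144 -0.8627 -0.5055  0.6956]
 [ 0.      0.      0.      1.    ]]
[[-0.0005 -0.9692 -0.2461  0.0668]
 [ 1.     -0.0006  0.0005 -0.0004]
 [-0.0006 -0.2461  0.9692 -0.1616]
 [ 0.      0.      0.      1.    ]] [[346.8888   0.     317.6833]
 [  0.     346.8888 194.7999]
 [  0.       0.       1.    ]]
```

View pics/top0.png

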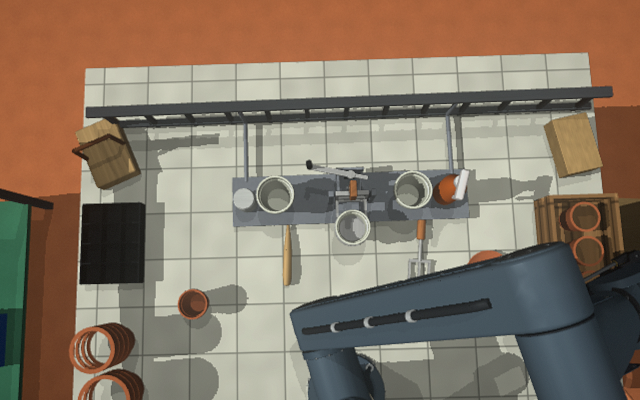

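View pics/side0.png

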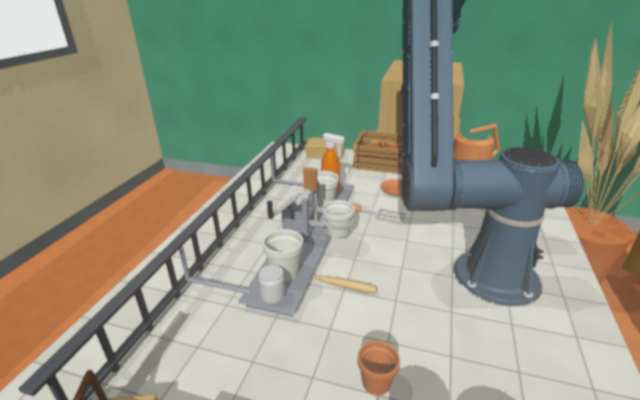

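The top view shows the rail spanning about (233,178)–(478,226), the brown grip tab at about (353,187), and the lever knob at about (309,164). The side view shows the tab at (310,178) and the knob at (269,208). Next I'll enlarge the top view and measure.

```bash
cat > h.py <<'E'
import numpy as np,cv2
np.set_printoptions(precision=4,suppress=True)
def ray(n,u,v):
    d=np.load(n+'.npz');K,T=d['K'],d['T']
    r=T[:3,:3]@np.linalg.solve(K,[u,v,1.]);return T[:3,3],r/np.linalg.norm(r)
def onz(n,u,v,z):
    o,r=ray(n,u,v);return o+r*(z-o[2])/r[2]
def two(a,b):
    (o,r),(p,q)=ray(*a),ray(*b)
    t=np.linalg.lstsq(np.c_[r,-q],p-o,rcond=None)[0]
    A,B=o+r*t[0],p+q*t[1];return (A+B)/2,np.linalg.norm(A-B)
def proj(n,P):
    d=np.load(n+'.npz');T=d['T'];p=d['K']@(T[:3,:3].T@(np.array(P)-T[:3,3]));return p[:2]/p[2]
E
python3 - <<'E'
from h import *
a=cv2.imread('pics/top0.png'); b=cv2.imread('pics/side0.png')
for n,i,(x0,x1,y0,y1) in(('top',a,(335,375,170,205)),('side',b,(295,322,160,195))):
    h=cv2.cvtColor(i,cv2.COLOR_BGR2HSV)
    m=cv2.inRange(h,(5,90,60),(18,255,255)); z=np.zeros_like(m); z[y0:y1,x0:x1]=m[y0:y1,x0:x1]
    ys,xs=np.nonzero(z); print(n,len(xs),xs.min(),xs.max(),ys.min(),ys.max(),xs.mean(),ys.mean())
ca=cv2.resize(a[140:245,225:485],None,fx=3,fy=3,interpolation=cv2.INTER_CUBIC)
cb=cv2.resize(b[150:250,255:365],None,fx=3,fy=3,interpolation=cv2.INTER_CUBIC)
o=np.zeros((620,800,3),np.uint8)[:600]; o[:315,:780]=ca; o[315:600,:330]=cb[:285]
cv2.imwrite('pics/crop0.png',o)
E
```

```text
top 138 349 356 180 199 352.80434782608694 189.32608695652175
side 276 303 316 168 190 309.89130434782606 178.3985507246377
```

View pics/crop0.png

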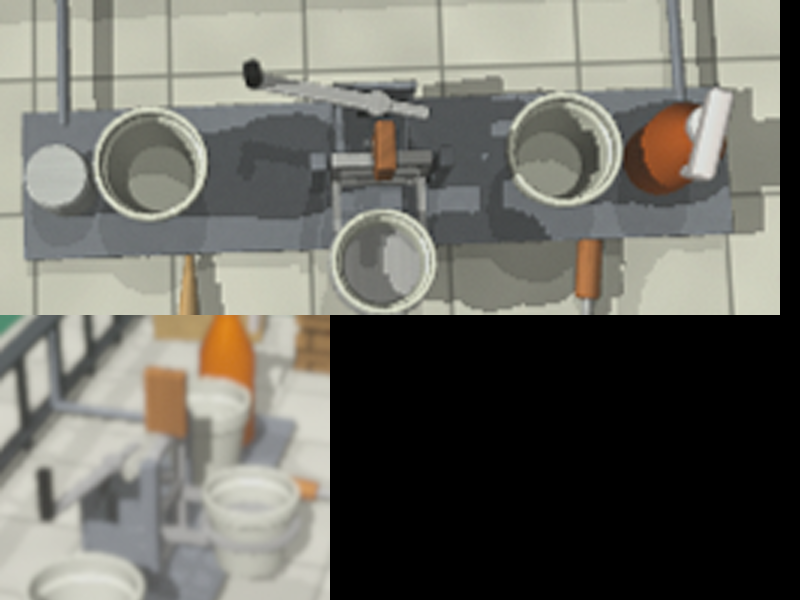

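```bash
python3 - <<'E'
from h import *
P=[onz('top',225+x/3,140+y/3,.03) for x,y in((23,115),(25,260),(722,88),(732,233))]
for p in P: print(p)
f=P[1]-P[3]; print('len',np.linalg.norm(f),'yaw',np.arctan2(-f[0],f[1]), 'ctr',np.mean(P,0))
f=P[0]-P[2]; print('yaw',np.arctan2(-f[0],f[1]))
print('tab top back-mid', onz('top',225+384/3,140+120/3,.237))
print('tab twoview top centre', two(('top',353,187),('side',310,169)))
k,e=two(('top',225+252/3,140+68/3),('side',255+43/3,150+155/3));print('knob top',k,e)
for yaw in(0.03,0.06):
  for x0 in(.58,.59,.6,.61):
    R=np.array([[np.cos(yaw),-np.sin(yaw)],[np.sin(yaw),np.cos(yaw)]])
    b=onz('top',225+384/3,140+120/3,.237)[:2]; c=np.array([x0,b[1]])
    print(yaw,x0,[((proj('top',[*(c+R@np.array([dx,0])),z])-[225,140])*3).round() for dx,z in((.02,.237),(-.02,.237),(-.02,.172))])
E
```

```text
[0.5927 0.2989 0.03  ]
[0.4554 0.2975 0.03  ]
[ 0.5988 -0.3585  0.03  ]
[ 0.4619 -0.3586  0.03  ]
len 0.6561938843759162 yaw 0.009815731236054878 ctr [ 0.5272 -0.0302  0.03  ]
yaw 0.009298110881624895
tab top back-mid [ 0.5387 -0.0284  0.237 ]
tab twoview top centre (array([ 0.5206, -0.0285,  0.2319]), np.float64(0.0039799574303905514))
knob top [0.5987 0.078  0.1749] 0.00025118818804503084
0.03 0.58 [array([380.,  45.]), array([384.,  94.]), array([380., 110.])]
0.03 0.59 [array([380.,  33.]), array([383.,  82.]), array([379.,  98.])]
0.03 0.6 [array([380.,  21.]), array([383.,  70.]), array([379.,  86.])]
0.03 0.61 [array([379.,   9.]), array([382.,  57.]), array([378.,  75.])]
0.06 0.58 [array([380.,  45.]), array([385.,  94.]), array([380., 110.])]
0.06 0.59 [array([379.,  33.]), array([384.,  82.]), array([380.,  98.])]
0.06 0.6 [array([379.,  21.]), array([384.,  69.]), array([380.,  86.])]
0.06 0.61 [array([378.,   9.]), array([383.,  57.]), array([379.,  75.])]
```

The rail yaw is about 0.01, the tab top is at about (0.519, −0.0285), and the lever angle is about 1.33. I'll move to above the tab.

>>> {"method": "servo_tool", "body": {
  "targets": [
    [[0.03,-0.025,-0.03],[0,0,0.03]],
    [[0.075,-0.061,-0.06],[0,0,0.08]],
    [[0.12,-0.098,-0.08],[0,0,0.14]],
    [[0.165,-0.134,-0.08],[0,0,0.2]],
    [[0.21,-0.171,-0.08],[0,0,0.26]],
    [[0.255,-0.208,-0.08],[0,0,0.32]],
    [[0.3,-0.244,-0.08],[0,0,0.38]],
    [[0.345,-0.281,-0.08],[0,0,0.42]],
    [[0.39,-0.318,-0.08],[0,0,0.45]],
    [[0.43,-0.35,-0.08],[0,0,0.45]],
    [[0.452,-0.3685,-0.08],[0,0,0.45]],
    [[0.452,-0.3685,-0.08],[0,0,0.45]]
  ],
  "gripper": 0.06
}}

```text
time_s: 1.65
position: [0.5191, -0.0274, 0.3022]
tcp_rot: [[1.0, 0.014, -0.001], [0.014, -1.0, 0.0], [-0.001, -0.0, -1.0]]
force: [-0.1, -0.4, 0.6]
opening: 0.692
```

```bash
python3 - <<'E'
from rig import telemetry, eyes
from h import *
s=telemetry.read_state(); print({k:s[k] for k in('time_s','joint_positions','position','tcp_rot','force','opening')})
c=eyes.capture('wrist'); cv2.imwrite('pics/w1.png',c['pixels'])
T=np.eye(4);T[:3,:3]=s['tcp_rot'];T[:3,3]=s['position']
np.savez('w1.npz',K=c['intrinsics'],T=T@np.array(c['T_tool_cam']))
E
```

```text
{'time_s': 1.65, 'joint_positions': array([-15.3537,  16.8583,  91.0892,   0.0046,  72.0865,  73.8651]), 'position': array([ 0.5191, -0.0274,  0.3022]), 'tcp_rot': array([[ 0.9999,  0.0136, -0.0006],
       [ 0.0136, -0.9999,  0.0002],
       [-0.0005, -0.0002, -1.    ]]), 'force': array([-0.0811, -0.3844,  0.6352]), 'opening': 0.6920605405005159}
```

View pics/w1.png

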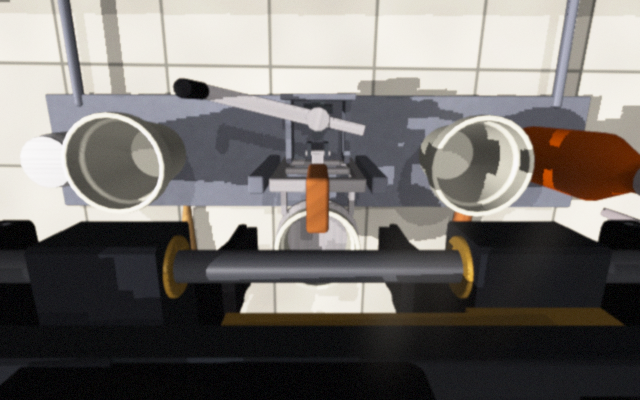

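The wrist view shows the tab's top face at about (317,219), between the fingers (237/393). The knob top is at about (184,87).

```bash
python3 - <<'E'
from h import *
i=cv2.imread('pics/w1.png');h=cv2.cvtColor(i,cv2.COLOR_BGR2HSV)
m=cv2.inRange(h,(3,120,60),(20,255,255));m[:, :290]=0;m[:,345:]=0;m[:155]=0;m[240:]=0
for v in range(165,236,6):
    x=np.nonzero(m[v])[0]
    print(v,(x.min(),x.max(),h[v,317,2]) if len(x) else None)
print([onz('w1',317.5,v,.237) for v in(206,219,232)], proj('w1',[.519,-.0285,.237]))
for z in(.160,.168,.175,.183): print(z,onz('w1',184,87,z))
y,x=np.nonzero(cv2.inRange(i,(0,0,0),(40,40,40))[70:105,165:215]);print(x.min()+165,x.max()+165,y.min()+70,y.max()+70)
print(two(('w1',182,87),('top',225+252/3,140+68/3)))
print(two(('w1',182,87),('side',255+43/3,150+155/3)))
print(onz('w1',318,119,.155))
E
```

```text
165 (np.int64(310), np.int64(324), np.uint8(68))
171 (np.int64(308), np.int64(326), np.uint8(63))
177 (np.int64(307), np.int64(325), np.uint8(84))
183 (np.int64(306), np.int64(328), np.uint8(196))
189 (np.int64(307), np.int64(328), np.uint8(205))
195 (np.int64(306), np.int64(327), np.uint8(210))
201 (np.int64(306), np.int64(327), np.uint8(198))
207 (np.int64(306), np.int64(328), np.uint8(198))
213 (np.int64(307), np.int64(327), np.uint8(185))
219 (np.int64(306), np.int64(327), np.uint8(191))
225 (np.int64(306), np.int64(327), np.uint8(204))
231 (np.int64(307), np.int64(325), np.uint8(185))
[array([ 0.5204, -0.027 ,  0.237 ]), array([ 0.5111, -0.0272,  0.237 ]), array([ 0.5016, -0.0273,  0.237 ])] [319.6086 207.96  ]
0.16 [0.6003 0.0858 0.16  ]
0.168 [0.5999 0.0829 0.168 ]
0.175 [0.5996 0.0803 0.175 ]
0.183 [0.5992 0.0773 0.183 ]
175 208 80 98
(array([0.598 , 0.0783, 0.1825]), np.float64(0.0027021802467378335))
(array([0.5985, 0.0809, 0.1766]), np.float64(0.0020485524007419213))
[ 0.5754 -0.0267  0.155 ]
```

>>> {"method": "servo_tool", "body": {
  "targets": [
    [[0,0,0.025],[0,0,0]],
    [[0,0,0.06],[0,0,0]],
    [[0,0,0.085],[0,0,0]],
    [[0,0,0.1],[0,0,0]],
    [[0,0,0.1],[0,0,0]]
  ]
}}

```text
time_s: 2.33
position: [0.5181, -0.0299, 0.2018]
tcp_rot: [[1.0, 0.009, -0.002], [0.009, -1.0, 0.0], [-0.002, -0.0, -1.0]]
force: [-0.9, -0.0, -0.4]
opening: 0.689
```

>>> {"method": "servo_tool", "body": {
  "targets": [
    [[0,0,0],[0,0,0]],
    [[0,0,0],[0,0,0]],
    [[0,0,0],[0,0,0]],
    [[0,0,0],[0,0,0]],
    [[0,0,0],[0,0,0]],
    [[0,0,0],[0,0,0]]
  ],
  "gripper": 0.008
}}

```text
time_s: 3.08
position: [0.5189, -0.027, 0.2027]
tcp_rot: [[1.0, 0.009, 0.0], [0.009, -1.0, 0.004], [0.0, -0.004, -1.0]]
force: [0.8, 6.6, 2.3]
opening: 0.185
```

>>> {"method": "servo_tool", "body": {
  "targets": [
    [[0,-0.0005,-0.003],[0,0,0]],
    [[0,-0.001,-0.009],[0,0,0]],
    [[0,-0.001,-0.016],[0,0,0]],
    [[0,-0.001,-0.023],[0,0,0]],
    [[0,-0.001,-0.027],[0,0,0]],
    [[0,-0.001,-0.028],[0,0,0]],
    [[0,-0.001,-0.028],[0,0,0]]
  ]
}}

```text
time_s: 3.95
position: [0.5189, -0.0271, 0.2301]
tcp_rot: [[1.0, 0.009, -0.0], [0.009, -1.0, 0.003], [-0.0, -0.003, -1.0]]
force: [3.1, 3.6, -6.8]
opening: 0.184
```

>>> {"method": "servo_tool", "body": {
  "targets": [
    [[0,0,-0.002],[0,0,0]],
    [[0,0,-0.004],[0,0,0]],
    [[0,0,-0.006],[0,0,0]],
    [[0,0,-0.006],[0,0,0]]
  ]
}}

```text
time_s: 4.45
position: [0.5189, -0.027, 0.2361]
tcp_rot: [[1.0, 0.009, -0.0], [0.009, -1.0, 0.003], [-0.0, -0.003, -1.0]]
force: [2.9, 4.9, -7.1]
opening: 0.179
```

>>> {"method": "servo_tool", "body": {
  "targets": [
    [[0,0,-0.002],[0,0,0]],
    [[0,0,-0.004],[0,0,0]],
    [[0,0,-0.006],[0,0,0]],
    [[0,0,-0.006],[0,0,0]]
  ]
}}

```text
time_s: 4.95
position: [0.5189, -0.027, 0.2421]
tcp_rot: [[1.0, 0.009, -0.0], [0.009, -1.0, 0.003], [-0.0, -0.003, -1.0]]
force: [2.8, 5.0, -5.4]
opening: 0.176
```

```bash
python3 - <<'E'
from rig import telemetry, eyes
from h import *
s=telemetry.read_state(); print({k:s[k] for k in('time_s','position','force','moment','opening')})
a=eyes.capture('wrist')['pixels'];b=eyes.capture('side')['pixels']
o=np.zeros((570,800,3),np.uint8)
o[:570,:390]=cv2.resize(a[85:275,255:385],None,fx=3,fy=3,interpolation=cv2.INTER_CUBIC)
o[:480,392:792]=cv2.resize(b[150:246,265:345],None,fx=5,fy=5,interpolation=cv2.INTER_CUBIC)
cv2.imwrite('pics/c2.png',o)
E
```

```text
{'time_s': 4.95, 'position': array([ 0.5189, -0.027 ,  0.2421]), 'force': array([ 2.7895,  5.0337, -5.3759]), 'moment': array([ 0.7599, -0.4677, -0.0576]), 'opening': 0.1764747658587461}
```

View pics/c2.png

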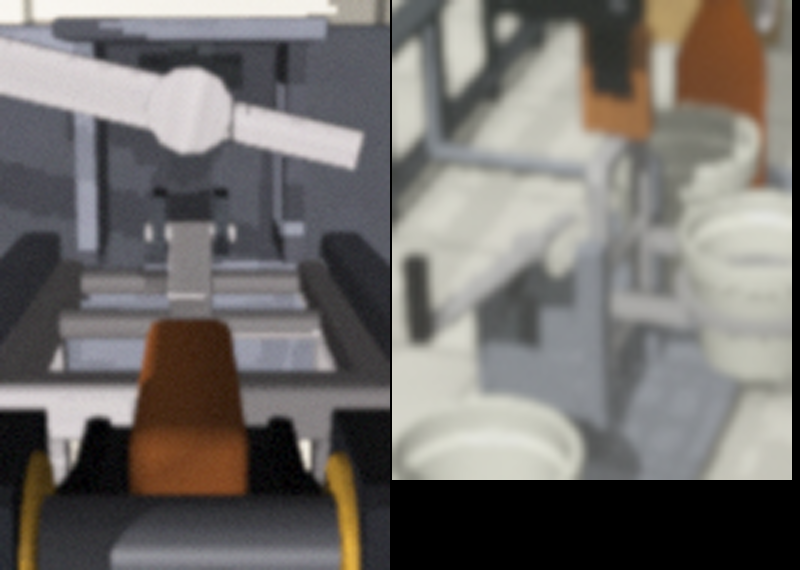

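The crop shows the pawl arm (wrist crop ~(190,260)) crossing the lower rung. Its tip ends right at the top rung (row ~315), so I can't tell whether the rung has passed. I'll raise a little more and look again.

>>> {"method": "servo_tool", "body": {
  "targets": [
    [[0,0,-0.002],[0,0,0]],
    [[0,0,-0.004],[0,0,0]],
    [[0,0,-0.004],[0,0,0]]
  ]
}}

```text
time_s: 5.42
position: [0.5189, -0.0271, 0.2461]
tcp_rot: [[1.0, 0.009, -0.0], [0.009, -1.0, 0.003], [-0.0, -0.003, -1.0]]
force: [3.0, 4.4, -6.3]
opening: 0.182
```

>>> {"method": "servo_tool", "body": {
  "targets": [
    [[0,0,-0.002],[0,0,0]],
    [[0,0,-0.004],[0,0,0]],
    [[0,0,-0.004],[0,0,0]],
    [[0,0,-0.004],[0,0,0]],
    [[0,0,-0.004],[0,0,0]]
  ]
}}

```text
time_s: 6.05
position: [0.5189, -0.027, 0.2502]
tcp_rot: [[1.0, 0.009, -0.0], [0.009, -1.0, 0.003], [0.0, -0.003, -1.0]]
force: [2.9, 3.6, -6.6]
opening: 0.18
```

```bash
python3 - <<'E'
from rig import telemetry, eyes
from h import *
s=telemetry.read_state(); print({k:s[k] for k in('time_s','position','force','moment','opening')})
a=eyes.capture('wrist')['pixels']
cv2.imwrite('pics/c3.png',cv2.resize(a[125:235,255:385],None,fx=5,fy=5,interpolation=cv2.INTER_CUBIC))
E
```

```text
{'time_s': 6.05, 'position': array([ 0.5189, -0.027 ,  0.2502]), 'force': array([ 2.9217,  3.6203, -6.5631]), 'moment': array([ 0.7638, -0.4636, -0.0197]), 'opening': 0.1803729519600933}
```

View pics/c3.png

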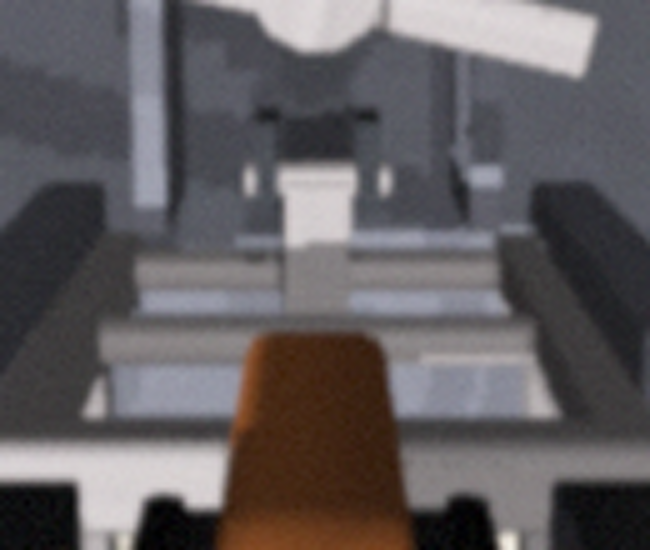

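The pawl now lies flat, running over the lower rung and under the top rung (crop row ~320), so the rung has passed. I'll lower it by feel.

>>> {"method": "servo_tool", "body": {
  "targets": [
    [[0,0,0.002],[0,0,0]],
    [[0,0,0.004],[0,0,0]],
    [[0,0,0.006],[0,0,0]],
    [[0,0,0.006],[0,0,0]]
  ]
}}

```text
time_s: 6.6
position: [0.5189, -0.027, 0.2439]
tcp_rot: [[1.0, 0.009, -0.0], [0.009, -1.0, 0.003], [-0.0, -0.003, -1.0]]
force: [2.4, 4.8, -7.5]
opening: 0.183
```

>>> {"method": "servo_tool", "body": {
  "targets": [
    [[0,0,0.001],[0,0,0]],
    [[0,0,0.002],[0,0,0]],
    [[0,0,0.002],[0,0,0]]
  ]
}}

```text
time_s: 6.98
position: [0.5189, -0.0271, 0.2421]
tcp_rot: [[1.0, 0.009, -0.0], [0.009, -1.0, 0.003], [-0.0, -0.003, -1.0]]
force: [3.6, 4.0, -8.1]
opening: 0.181
```

>>> {"method": "servo_tool", "body": {
  "targets": [
    [[0,0,0.001],[0,0,0]],
    [[0,0,0.002],[0,0,0]],
    [[0,0,0.002],[0,0,0]]
  ]
}}

```text
time_s: 7.35
position: [0.5189, -0.027, 0.2401]
tcp_rot: [[1.0, 0.009, -0.0], [0.009, -1.0, 0.003], [-0.0, -0.003, -1.0]]
force: [3.3, 5.3, -6.0]
opening: 0.18
```

>>> {"method": "servo_tool", "body": {
  "targets": [
    [[0,0,0.001],[0,0,0]],
    [[0,0,0.002],[0,0,0]],
    [[0,0,0.002],[0,0,0]]
  ]
}}

```text
time_s: 7.72
position: [0.5189, -0.027, 0.2381]
tcp_rot: [[1.0, 0.009, -0.0], [0.009, -1.0, 0.003], [-0.0, -0.003, -1.0]]
force: [3.3, 3.0, -7.0]
opening: 0.179
```

>>> {"method": "servo_tool", "body": {
  "targets": [
    [[0,0,0.001],[0,0,0]],
    [[0,0,0.0015],[0,0,0]],
    [[0,0,0.0015],[0,0,0]]
  ]
}}

```text
time_s: 8.1
position: [0.5188, -0.0271, 0.2366]
tcp_rot: [[1.0, 0.009, -0.0], [0.009, -1.0, 0.003], [-0.0, -0.003, -1.0]]
force: [2.7, 4.6, -6.5]
opening: 0.183
```

>>> {"method": "servo_tool", "body": {
  "targets": [
    [[0,0,0.0007],[0,0,0]],
    [[0,0,0.0015],[0,0,0]],
    [[0,0,0.0015],[0,0,0]]
  ]
}}

```text
time_s: 8.48
position: [0.5189, -0.027, 0.2351]
tcp_rot: [[1.0, 0.009, -0.0], [0.009, -1.0, 0.003], [-0.0, -0.003, -1.0]]
force: [2.7, 4.3, -6.4]
opening: 0.183
```

>>> {"method": "servo_tool", "body": {
  "targets": [
    [[0,0,0.0007],[0,0,0]],
    [[0,0,0.0015],[0,0,0]],
    [[0,0,0.0015],[0,0,0]]
  ]
}}

```text
time_s: 8.85
position: [0.5189, -0.027, 0.2337]
tcp_rot: [[1.0, 0.009, -0.0], [0.009, -1.0, 0.003], [-0.0, -0.003, -1.0]]
force: [3.0, 4.3, -6.4]
opening: 0.179
```

>>> {"method": "servo_tool", "body": {
  "targets": [
    [[0,0,0.0007],[0,0,0]],
    [[0,0,0.0015],[0,0,0]],
    [[0,0,0.0015],[0,0,0]]
  ]
}}

```text
time_s: 9.22
position: [0.5189, -0.027, 0.2335]
tcp_rot: [[1.0, 0.009, 0.001], [0.009, -1.0, 0.002], [0.001, -0.002, -1.0]]
force: [0.5, 5.2, 1.7]
opening: 0.18
```

>>> {"method": "servo_tool", "body": {
  "targets": [
    [[0,0,0.0005],[0,0,0]],
    [[0,0,0.001],[0,0,0]],
    [[0,0,0.001],[0,0,0]]
  ]
}}

```text
time_s: 9.6
position: [0.5189, -0.027, 0.2333]
tcp_rot: [[1.0, 0.009, 0.001], [0.009, -1.0, 0.002], [0.001, -0.002, -1.0]]
force: [-0.6, 5.5, 6.1]
opening: 0.183
```

Contact: the pawl took the weight at joint ≈0.031. I'll back off to remove the load and then release.

>>> {"method": "servo_tool", "body": {
  "targets": [
    [[0,0,-0.0005],[0,0,0]],
    [[0,0,-0.001],[0,0,0]],
    [[0,0,-0.001],[0,0,0]]
  ]
}}

```text
time_s: 9.98
position: [0.5189, -0.027, 0.2335]
tcp_rot: [[1.0, 0.009, 0.001], [0.009, -1.0, 0.002], [0.001, -0.002, -1.0]]
force: [-0.3, 4.9, 1.2]
opening: 0.181
```

>>> {"method": "servo_tool", "body": {
  "targets": [
    [[0,0,0],[0,0,0]],
    [[0,0,0],[0,0,0]],
    [[0,0,0],[0,0,0]],
    [[0,0,0],[0,0,0]],
    [[0,0,0],[0,0,0]],
    [[0,0,0],[0,0,0]]
  ],
  "gripper": 0.06
}}

```text
time_s: 10.72
position: [0.5188, -0.0283, 0.2325]
tcp_rot: [[1.0, 0.01, -0.0], [0.01, -1.0, -0.0], [-0.0, 0.0, -1.0]]
force: [1.0, 0.7, -0.2]
opening: 0.675
```

>>> {"method": "servo_tool", "body": {
  "targets": [
    [[0,0,-0.015],[0,0,0]],
    [[0,0,-0.045],[0,0,0]],
    [[0,0,-0.07],[0,0,0]],
    [[0,0,-0.08],[0,0,0]],
    [[0,0,-0.08],[0,0,0]]
  ]
}}

```text
time_s: 11.35
position: [0.5192, -0.0283, 0.3134]
tcp_rot: [[1.0, 0.01, 0.002], [0.01, -1.0, -0.001], [0.002, 0.001, -1.0]]
force: [-0.7, -0.5, -0.6]
opening: 0.691
```

```bash
python3 - <<'E'
from rig import telemetry, eyes
from h import *
s=telemetry.read_state(); print({k:s[k] for k in('time_s','joint_positions','position','tcp_rot','force','opening')})
c=eyes.capture('wrist'); a=c['pixels'];cv2.imwrite('pics/w4.png',a)
T=np.eye(4);T[:3,:3]=s['tcp_rot'];T[:3,3]=s['position']
np.savez('w4.npz',K=c['intrinsics'],T=T@np.array(c['T_tool_cam']))
cv2.imwrite('pics/c4.png',cv2.resize(a[60:260,165:405],None,fx=3,fy=3,interpolation=cv2.INTER_CUBIC))
E
```

```text
{'time_s': 11.35, 'joint_positions': array([-15.4422,  16.1793,  90.2221,  -0.0014,  73.4917,  73.9901]), 'position': array([ 0.5192, -0.0283,  0.3134]), 'tcp_rot': array([[ 0.9999,  0.0099,  0.0018],
       [ 0.0099, -1.    , -0.0005],
       [ 0.0018,  0.0005, -1.    ]]), 'force': array([-0.6697, -0.5172, -0.5523]), 'opening': 0.6913653408467566}
```

View pics/c4.png

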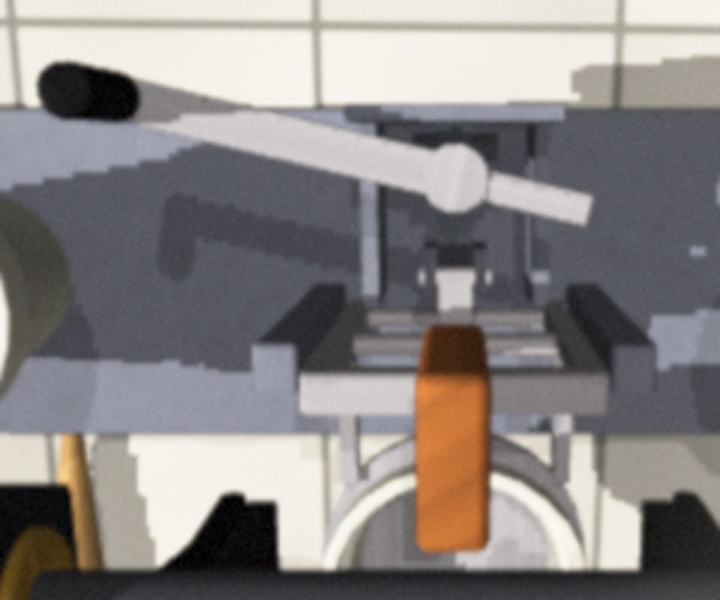

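The planter holds up on the pawl, clear of the fingers. The knob top is at crop (68,90), i.e. pixel (188,90). Before going for the lever I'll check the fence and knob geometry.

```bash
python3 - <<'E'
from h import *
print('fence end',two(('top',612,90),('side',302,121)))
for z in(.1,.25,.35): print(z,onz('top',350,104,z))
for z in(.17,.177,.183):
    p=onz('w4',165+68/3,60+90/3,z);d=p[:2]-[.574,-.0265];print(z,p,np.hypot(*d),np.arctan2(d[1],d[0]))
print('potL rim',onz('top',275,195,.13))
E
```

```text
fence end (array([ 0.7879, -0.7406,  0.1146]), np.float64(0.0016339314374395383))
0.1 [ 0.7758 -0.036   0.1   ]
0.25 [ 0.7238 -0.0271  0.25  ]
0.35 [ 0.6891 -0.0212  0.35  ]
0.17 [0.5988 0.0821 0.17  ] 0.11142060266895748 1.3462061928394773
0.177 [0.5985 0.0796 0.177 ] 0.10890672316220303 1.3437922862478333
0.183 [0.5983 0.0775 0.183 ] 0.10675249647142679 1.341632747255684
potL rim [0.5252 0.17   0.13  ]
```

>>> {"method": "servo_tool", "body": {
  "targets": [
    [[0.01,-0.013,0],[0,0,-0.165]],
    [[0.02,-0.026,0],[0,0,-0.33]],
    [[0.03,-0.04,0],[0,0,-0.495]],
    [[0.04,-0.053,0],[0,0,-0.66]],
    [[0.05,-0.066,0],[0,0,-0.825]],
    [[0.06,-0.08,0],[0,0,-0.99]],
    [[0.07,-0.093,0],[0,0,-1.155]],
    [[0.0814,-0.107,0],[0,0,-1.327]],
    [[0.0814,-0.107,0],[0,0,-1.327]],
    [[0.0814,-0.107,0],[0,0,-1.327]]
  ],
  "gripper": 0.045
}}

```text
time_s: 12.65
position: [0.5984, 0.0792, 0.3115]
tcp_rot: [[0.234, 0.972, -0.002], [0.972, -0.234, -0.0], [-0.001, -0.002, -1.0]]
force: [0.5, -0.3, 0.4]
opening: 0.516
```

```bash
python3 - <<'E'
from rig import telemetry, eyes
from h import *
s=telemetry.read_state(); print({k:s[k] for k in('time_s','joint_positions','position','tcp_rot','force','opening')})
c=eyes.capture('wrist'); a=c['pixels'];cv2.imwrite('pics/w5.png',a)
T=np.eye(4);T[:3,:3]=s['tcp_rot'];T[:3,3]=s['position']
np.savez('w5.npz',K=c['intrinsics'],T=T@np.array(c['T_tool_cam']))
print(proj('w5',[.5995,.0795,.177]))
E
```

```text
{'time_s': 12.65, 'joint_positions': array([-3.0456, 23.6767, 78.75  , -0.0256, 77.7132, 10.5054]), 'position': array([0.5984, 0.0792, 0.3115]), 'tcp_rot': array([[ 0.2342,  0.9722, -0.0025],
       [ 0.9722, -0.2342, -0.0003],
       [-0.0009, -0.0023, -1.    ]]), 'force': array([ 0.5473, -0.2958,  0.387 ]), 'opening': 0.5160801044687029}
[319.3802 184.9586]
```

View pics/w5.png

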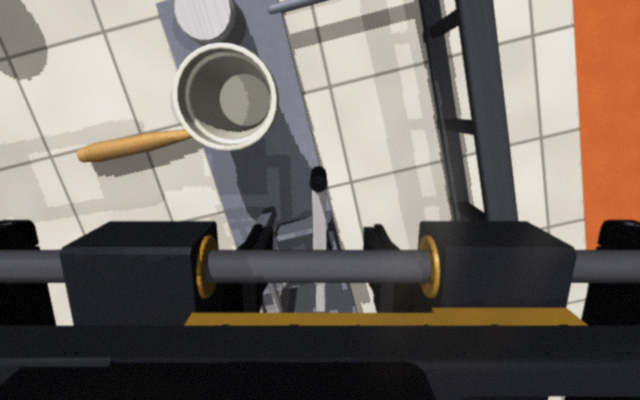

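The knob top sits at (318,184), as predicted at (319,185), and centred between the fingers. The fence is low (z≈0.115) and clear. I'll descend over the knob.

>>> {"method": "servo_tool", "body": {
  "targets": [
    [[0,0,0.03],[0,0,0]],
    [[0,0,0.075],[0,0,0]],
    [[0,0,0.11],[0,0,0]],
    [[0,0,0.13],[0,0,0]],
    [[0,0,0.145],[0,0,0]],
    [[0,0,0.16],[0,0,0]],
    [[0,0,0.168],[0,0,0]],
    [[0,0,0.168],[0,0,0]]
  ]
}}

```text
time_s: 13.7
position: [0.5991, 0.0795, 0.1442]
tcp_rot: [[0.232, 0.973, -0.001], [0.973, -0.232, 0.0], [-0.0, -0.001, -1.0]]
force: [-0.5, 0.7, -0.6]
opening: 0.52
```

>>> {"method": "servo_tool", "body": {
  "targets": [
    [[0,0,0],[0,0,0]],
    [[0,0,0],[0,0,0]],
    [[0,0,0],[0,0,0]],
    [[0,0,0],[0,0,0]]
  ],
  "gripper": 0.023
}}

```text
time_s: 14.2
position: [0.5994, 0.0796, 0.1448]
tcp_rot: [[0.232, 0.973, 0.0], [0.973, -0.232, -0.0], [0.0, 0.0, -1.0]]
force: [1.3, -0.4, 0.3]
opening: 0.272
```

```bash
python3 - <<'E'
from rig import telemetry
from h import *
s=telemetry.read_state(); print({k:s[k] for k in('time_s','position','tcp_rot','force','opening')})
P=np.array([.574,-.0265]);R=np.array(s['tcp_rot']);p=np.array(s['position'])
d=p[:2]-P;r=np.hypot(*d);a0=np.arctan2(d[1],d[0]);y0=np.arctan2(R[1,0],R[0,0]);print(r,a0,y0)
rr=.110
for k in range(1,14):
    a=a0-.1*k; q=P+rr*np.array([np.cos(a),np.sin(a)])
    print(k,(R.T@np.array([*(q-p[:2]),0]))[:2].round(4),round(a,3),'turn',round(.1*k,2))
E
```

```text
{'time_s': 14.2, 'position': array([0.5994, 0.0796, 0.1448]), 'tcp_rot': array([[ 0.2318,  0.9728,  0.0004],
       [ 0.9728, -0.2318, -0.    ],
       [ 0.0001,  0.0004, -1.    ]]), 'force': array([ 1.3036, -0.4427,  0.2964]), 'opening': 0.27189495283355214}
0.10906815255362666 1.3361733735924368 1.336864074421802
1 [0.0004 0.011 ] 1.236 turn 0.1
2 [-0.0013  0.0219] 1.136 turn 0.2
3 [-0.004   0.0325] 1.036 turn 0.3
4 [-0.0078  0.0428] 0.936 turn 0.4
5 [-0.0126  0.0527] 0.836 turn 0.5
6 [-0.0183  0.0621] 0.736 turn 0.6
7 [-0.025   0.0708] 0.636 turn 0.7
8 [-0.0325  0.0789] 0.536 turn 0.8
9 [-0.0408  0.0861] 0.436 turn 0.9
10 [-0.0497  0.0925] 0.336 turn 1.0
11 [-0.0592  0.098 ] 0.236 turn 1.1
12 [-0.0693  0.1025] 0.136 turn 1.2
13 [-0.0797  0.1059] 0.036 turn 1.3
```

>>> {"method": "servo_tool", "body": {
  "targets": [
    [[0.0002,0.0055,0],[0,0,0.05]],
    [[0.0004,0.011,0],[0,0,0.1]],
    [[-0.0005,0.0165,0],[0,0,0.15]],
    [[-0.0013,0.0219,0],[0,0,0.2]],
    [[-0.0027,0.0272,0],[0,0,0.25]],
    [[-0.004,0.0325,0],[0,0,0.3]],
    [[-0.0059,0.0377,0],[0,0,0.35]],
    [[-0.0078,0.0428,0],[0,0,0.4]],
    [[-0.0102,0.0478,0],[0,0,0.45]],
    [[-0.0126,0.0527,0],[0,0,0.5]],
    [[-0.0154,0.0574,0],[0,0,0.55]],
    [[-0.0183,0.0621,0],[0,0,0.6]]
  ]
}}

```text
time_s: 15.7
position: [0.6552, 0.0479, 0.1444]
tcp_rot: [[0.742, 0.671, -0.001], [0.671, -0.742, 0.001], [0.0, -0.001, -1.0]]
force: [-1.0, 0.8, -0.1]
opening: 0.266
```

```bash
python3 - <<'E'
from rig import telemetry
from h import *
s=telemetry.read_state(); print({k:s[k] for k in('time_s','position','tcp_rot','force','opening')})
P=np.array([.574,-.0265]);R=np.array(s['tcp_rot']);p=np.array(s['position'])
d=p[:2]-P;r=np.hypot(*d);a0=np.arctan2(d[1],d[0]);y0=np.arctan2(R[1,0],R[0,0]);print(r,a0,y0,'tan/rad force',R.T@s['force'])
for k in range(1,9):
    a=.736-.075*k; q=P+.11*np.array([np.cos(a),np.sin(a)])
    print(k,(R.T@np.array([*(q-p[:2]),0]))[:2].round(4),round(a,3),'turn',round(y0-a,3))
E
```

```text
{'time_s': 15.7, 'position': array([0.6552, 0.0479, 0.1444]), 'tcp_rot': array([[ 0.7417,  0.6707, -0.0008],
       [ 0.6707, -0.7417,  0.001 ],
       [ 0.0001, -0.0013, -1.    ]]), 'force': array([-1.0037,  0.7621, -0.1384]), 'opening': 0.26616302846285084}
0.11008482574605324 0.74178134169439 0.7351550144020261 tan/rad force [-0.2333 -1.2383  0.14  ]
1 [-0.0004  0.0089] 0.661 turn 0.074
2 [-0.0013  0.0171] 0.586 turn 0.149
3 [-0.0028  0.0252] 0.511 turn 0.224
4 [-0.005   0.0331] 0.436 turn 0.299
5 [-0.0077  0.0409] 0.361 turn 0.374
6 [-0.011   0.0485] 0.286 turn 0.449
7 [-0.0149  0.0558] 0.211 turn 0.524
8 [-0.0192  0.0628] 0.136 turn 0.599
```

Tangential force is about 1.2 N, as expected for the lever moving. Continuing to a≈0.14.

>>> {"method": "servo_tool", "body": {
  "targets": [
    [[-0.0002,0.0045,0],[0,0,0.037]],
    [[-0.0004,0.0088,0],[0,0,0.074]],
    [[-0.0009,0.013,0],[0,0,0.112]],
    [[-0.0013,0.0171,0],[0,0,0.149]],
    [[-0.002,0.0212,0],[0,0,0.187]],
    [[-0.0028,0.0252,0],[0,0,0.224]],
    [[-0.005,0.0331,0],[0,0,0.299]],
    [[-0.0077,0.0409,0],[0,0,0.374]],
    [[-0.011,0.0485,0],[0,0,0.449]],
    [[-0.0149,0.0558,0],[0,0,0.524]],
    [[-0.0192,0.0628,0],[0,0,0.599]],
    [[-0.0192,0.0628,0],[0,0,0.599]]
  ]
}}

```text
time_s: 17.2
position: [0.6835, -0.0132, 0.1445]
tcp_rot: [[0.991, 0.137, 0.0], [0.137, -0.991, -0.001], [-0.0, 0.001, -1.0]]
force: [-0.1, 0.9, 0.6]
opening: 0.266
```

```bash
python3 - <<'E'
from rig import telemetry
from h import *
s=telemetry.read_state(); print({k:s[k] for k in('time_s','position','force','opening')})
P=np.array([.574,-.0265]);R=np.array(s['tcp_rot']);p=np.array(s['position'])
d=p[:2]-P;r=np.hypot(*d);a0=np.arctan2(d[1],d[0]);y0=np.arctan2(R[1,0],R[0,0]);print(r,a0,y0,'force',R.T@s['force'])
for k in range(1,9):
    a=.136-.025*k; q=P+.11*np.array([np.cos(a),np.sin(a)])
    print(k,(R.T@np.array([*(q-p[:2]),0]))[:2].round(4),round(a,3),'turn',round(y0-a,3))
E
```

```text
{'time_s': 17.2, 'position': array([ 0.6835, -0.0132,  0.1445]), 'force': array([-0.0501,  0.8962,  0.6443]), 'opening': 0.26592284290883494}
0.11031985604141131 0.12095172892939818 0.1370093503960632 force [ 0.0727 -0.8941 -0.6451]
1 [-0.0003  0.0011] 0.111 turn 0.026
2 [-0.0004  0.0038] 0.086 turn 0.051
3 [-0.0006  0.0066] 0.061 turn 0.076
4 [-0.0009  0.0093] 0.036 turn 0.101
5 [-0.0012  0.0121] 0.011 turn 0.126
6 [-0.0016  0.0148] -0.014 turn 0.151
7 [-0.002   0.0175] -0.039 turn 0.176
8 [-0.0025  0.0202] -0.064 turn 0.201
```

>>> {"method": "servo_tool", "body": {
  "targets": [
    [[-0.0002,0.0025,0],[0,0,0.03]],
    [[-0.0004,0.005,0],[0,0,0.06]],
    [[-0.0007,0.0075,0],[0,0,0.08]],
    [[-0.001,0.01,0],[0,0,0.11]],
    [[-0.001,0.01,0],[0,0,0.11]]
  ]
}}

```text
time_s: 17.82
position: [0.6839, -0.0224, 0.1446]
tcp_rot: [[1.0, 0.027, 0.0], [0.027, -1.0, -0.0], [0.0, 0.0, -1.0]]
force: [-0.1, 0.6, 0.1]
opening: 0.266
```

>>> {"method": "servo_tool", "body": {
  "targets": [
    [[-0.0001,0.001,0],[0,0,0.01]],
    [[-0.0001,0.002,0],[0,0,0.02]],
    [[-0.0001,0.002,0],[0,0,0.02]]
  ]
}}

```text
time_s: 18.2
position: [0.6839, -0.0242, 0.1446]
tcp_rot: [[1.0, 0.008, 0.0], [0.008, -1.0, -0.0], [0.0, 0.0, -1.0]]
force: [1.0, 1.0, 0.9]
opening: 0.268
```

>>> {"method": "servo_tool", "body": {
  "targets": [
    [[0,0.001,0],[0,0,0]],
    [[0,0.002,0],[0,0,0]],
    [[0,0.002,0],[0,0,0]]
  ]
}}

```text
time_s: 18.58
position: [0.6838, -0.0263, 0.1446]
tcp_rot: [[1.0, 0.008, 0.0], [0.008, -1.0, -0.0], [0.0, 0.0, -1.0]]
force: [0.9, 1.3, -0.3]
opening: 0.269
```

>>> {"method": "servo_tool", "body": {
  "targets": [
    [[0,0.0007,0],[0,0,0]],
    [[0,0.0015,0],[0,0,0]],
    [[0,0.0015,0],[0,0,0]]
  ]
}}

```text
time_s: 18.95
position: [0.6837, -0.0277, 0.1446]
tcp_rot: [[1.0, 0.008, -0.0], [0.008, -1.0, -0.0], [-0.0, 0.0, -1.0]]
force: [-0.1, 1.1, 0.1]
opening: 0.262
```

>>> {"method": "servo_tool", "body": {
  "targets": [
    [[0,0.0005,0],[0,0,0]],
    [[0,0.001,0],[0,0,0]],
    [[0,0.001,0],[0,0,0]]
  ]
}}

```text
time_s: 19.32
position: [0.6838, -0.0287, 0.1446]
tcp_rot: [[1.0, 0.008, 0.0], [0.008, -1.0, -0.0], [0.0, 0.0, -1.0]]
force: [1.1, 1.9, 0.6]
opening: 0.264
```

>>> {"method": "servo_tool", "body": {
  "targets": [
    [[0,0.0005,0],[0,0,0]],
    [[0,0.001,0],[0,0,0]],
    [[0,0.001,0],[0,0,0]]
  ]
}}

```text
time_s: 19.7
position: [0.6838, -0.0292, 0.1445]
tcp_rot: [[1.0, 0.008, 0.0], [0.008, -1.0, 0.001], [0.0, -0.001, -1.0]]
force: [1.3, 2.9, -0.5]
opening: 0.264
```

>>> {"method": "servo_tool", "body": {
  "targets": [
    [[0,0.0005,0],[0,0,0]],
    [[0,0.001,0],[0,0,0]],
    [[0,0.001,0],[0,0,0]]
  ]
}}

```text
time_s: 20.08
position: [0.6838, -0.0295, 0.1445]
tcp_rot: [[1.0, 0.008, 0.0], [0.008, -1.0, 0.002], [0.0, -0.002, -1.0]]
force: [0.7, 4.7, 0.2]
opening: 0.264
```

The stop is felt: force rises to 4.7 N with the motion stalled at the expected home position. I'll unload, open and retreat.

>>> {"method": "servo_tool", "body": {
  "targets": [
    [[0,-0.002,0],[0,0,0]],
    [[0,-0.004,0],[0,0,0]],
    [[0,-0.004,0],[0,0,0]]
  ]
}}

```text
time_s: 20.45
position: [0.6834, -0.0272, 0.1444]
tcp_rot: [[1.0, 0.008, -0.001], [0.008, -1.0, -0.001], [-0.001, 0.001, -1.0]]
force: [-0.3, 0.5, -1.3]
opening: 0.265
```

>>> {"method": "servo_tool", "body": {
  "targets": [
    [[0,0,0],[0,0,0]],
    [[0,0,0],[0,0,0]],
    [[0,0,0],[0,0,0]],
    [[0,0,-0.015],[0,0,0]],
    [[0,0,-0.05],[0,0,0]],
    [[0,0,-0.1],[0,0,0]],
    [[0,0,-0.15],[0,0,0]],
    [[0,0,-0.18],[0,0,0]],
    [[-0.04,0,-0.18],[0,0,0]],
    [[-0.08,0,-0.18],[0,0,0]],
    [[-0.11,0,-0.18],[0,0,0]],
    [[-0.11,0,-0.18],[0,0,0]]
  ],
  "gripper": 0.045
}}

```text
time_s: 21.95
position: [0.5721, -0.0272, 0.3262]
tcp_rot: [[1.0, 0.008, 0.001], [0.008, -1.0, -0.0], [0.001, 0.0, -1.0]]
force: [0.6, -0.2, 0.3]
opening: 0.51
```

```bash
python3 - <<'E'
from rig import telemetry, eyes
from h import *
s=telemetry.read_state(); print({k:s[k] for k in('time_s','position','tcp_rot','force','opening')})
c=eyes.capture('wrist'); a=c['pixels']
T=np.eye(4);T[:3,:3]=s['tcp_rot'];T[:3,3]=s['position']
np.savez('w6.npz',K=c['intrinsics'],T=T@np.array(c['T_tool_cam']))
b=eyes.capture('top')['pixels']
o=np.zeros((595,640,3),np.uint8);o[:400]=a;o[400:595,:483]=cv2.resize(b[150:245,225:460],(483,195))
cv2.imwrite('pics/c6.png',o)
print(proj('w6',[.684,-.0254,.177]),proj('w6',[.574,-.0265,.15]))
E
```

```text
{'time_s': 21.95, 'position': array([ 0.5721, -0.0272,  0.3262]), 'tcp_rot': array([[ 1.    ,  0.0076,  0.0011],
       [ 0.0076, -1.    , -0.0003],
       [ 0.0011,  0.0003, -1.    ]]), 'force': array([ 0.6   , -0.2445,  0.3458]), 'opening': 0.5098515809505965}
[316.6507  51.2901] [317.1097 174.5449]
```

View pics/c6.png

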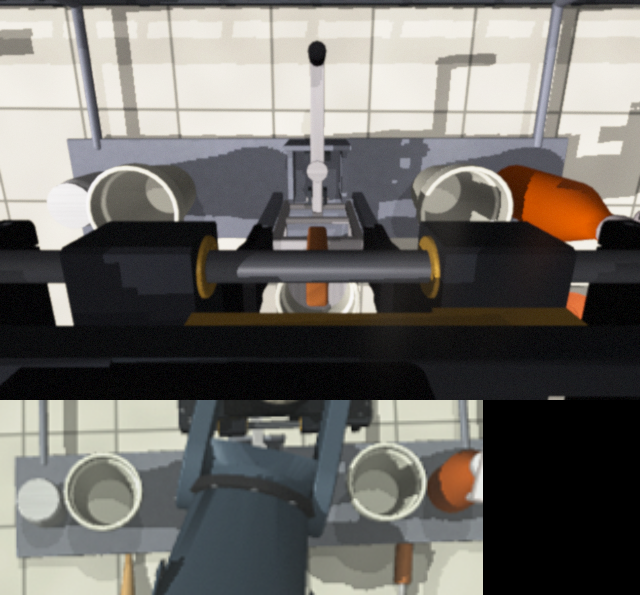

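The lever points straight back (knob (317,50), pivot (317,171), as predicted for home). Its inner end is over the pawl, the planter is up, and the pots and tools I can see haven't moved. Handing in.

```bash
python3 -c "
from rig import order
print(order.hand_in())"
```

```text
the job is handed in; nothing more can be done
None
```

The planter now hangs with its top rung on the pawl, and the lever lock is pushed home over it. I handed the job in at about 22 s; the hand-in reports no verdict.

- **Lift:** I raised the planter by its grip tab to about 0.048 and saw in the wrist picture that the pawl had dropped back under the top rung.
- **Lowering:** I lowered it in small steps until the pawl took the weight at about 0.031. The last step pressed it with about 6 N. I backed off to about 1 N before letting go, and it did not drop.
- **Lever:** I pushed the lever by its knob from about 1.33 rad to its stop. The force there rose to 4.7 N as the motion stalled, and I then unloaded it and backed away.

The last wrist picture shows the lever within about 1 pixel of where I predicted home to be, the planter still raised, and the gripper touching nothing. The pots, tin and spray bottle look unmoved. The dibber and fork were only partly in view in the last top picture, but nothing went near them. None of the checks failed or disagreed.

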